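# Hold the beech strip on the sawing board for the cut

## Task

Lay the beech strip flat on the sawing board with its bare end up against the blue stop and its red-painted end out past the saw slot, so that the painted end can be sawn off. Then, with the fingers on the strip between the stop and the saw slot, press it firmly down on the board and back against the fence together in one diagonal push, and finish while still holding it so. Leave the walnut strip, the jeweller's saw and the jar alone.

Things in the scene. Friction and masses are not known exactly. Their poses are not given: they have to be found in the camera images.
- saw_board: The sawing board, screwed to the bench, immovable: a grey bed with a fence along its far side. Origin at the centre of the bed's underside, on the bench; x points squarely at the fence (roughly away from the robot), y along the fence, from saw slot towards stop, z up. The fence's front face is the plane x = +45 mm.
- bed: The grey bed of the sawing board, 170 (x) x 320 (y) x 18 mm high, the flat table on which the strip is to lie. Same origin and axes as saw_board: it reaches from x = -85 to +85 mm and its top is 18 mm above the bench.
- fence: The aluminium fence on the bed; same origin and axes as saw_board (so the origin is not on the fence). Front face at x = +45 mm, 26 mm thick, from y = -145 to +155 mm; it rises 24 mm above the bed (42 mm above the bench), 6 mm higher than the strip.
- saw_slot (a point): The point where the 2 mm saw slot through the fence meets the fence's front face, on the bed's top; axes as saw_board, at (45, -80, 18) mm in its frame. A black line on the bed continues the slot towards the robot.
- stop: The blue stop block clamped to the fence, immovable, at a different place along it each time: 30 (x) x 20 (y) x 26 mm high, standing on the bed against the fence's front face; a strap over the fence carries a brass thumbscrew, 44 mm above the bed. Origin at the centre of the block's underside, on the bed; axes as saw_board.
- stop_face (a point): Centre of the lower edge of the stop's face that looks to -y (towards the saw slot), on the bed; the strip's bare end bears on this face. It lies 110 to 140 mm from the saw slot along y.
- beech_strip: The workpiece, a pale beech strip 36 (its x) x 160 (its y) x 18 mm high, 65 to 115 g, lying flat on the bench. Origin at the centre of its underside. The last 14 mm at its -y end are painted red; its +y end is bare and square. It starts within about 0.6 rad of parallel to the world y axis, red end to -y.
- square_end (a point): Middle of the lower edge of the beech strip's bare end (the +y end): 80 mm along the strip's y from its origin, at its underside.
- walnut_strip: A dark walnut strip of the same size, with a white-painted end, not to be touched. Origin at the centre of its underside.
- saw_frame: A jeweller's saw lying flat left of the sawing board, along world x, 250 x 80 x 20 mm, its wooden handle towards the robot. Origin on the bench under the front end of the handle.
- flux_jar: A small amber jar with a black cap, 52 mm across and 62 mm high, to the right of the two strips. Origin at the centre of its underside.
Not all that is in view belongs to the job. There is more than one size of the beech_strip; the one meant has the size given above.

How it is judged:
At the end, for the whole second after the job is handed in: The beech strip lies still and flat on the bed, within 2.5 mm and 0.025 rad of the fence, bare end within 3 mm of the stop, pressed by the fingers (over 4 N) against fence (4 to 60 N) and bed (5 to 60 N) at once, the gripper 10 mm or more to the stop's side of the saw slot (contact force between beech_strip and fence between 4 and 60 N and contact force between beech_strip and bed between 5 and 60 N and contact force between the fingers and beech_strip above 4 N and y of square_end in the frame of stop_face between -0.003 and 0.002 m and x of beech_strip in the frame of saw_slot above -0.0205 m and z of beech_strip in the frame of saw_slot below 0.002 m and angle between the y axis of beech_strip and the y axis of saw_board, either way round below 0.025 rad and angle between beech_strip's own z axis and vertical below 0.04 rad and linear speed of beech_strip below 0.01 m/s and y of the grasp point in the frame of saw_slot above 0.01 m); the arm keeps its last pose, push and grip.
It fails at once if the walnut strip, the saw or the jar is disturbed (moved over 10 mm) (distance of any of walnut_strip, saw_frame, flux_jar from where it was at the start of the episode above 0.01 m).
It also fails if it takes over 42 s, if anything falls off the work surface, if the arm or the gripper's body presses on something with over 40 N, if the wrist force passes 120 N, or if a joint passes its speed limit or range.

## Robot

A 7-joint arm with a two-finger parallel gripper is mounted at the origin on the work surface. World frame = base frame: x ahead of the robot, y to its left, z up, the work surface at z = 0. Lengths are in m, angles in rad, forces in N, time in s.
With the tool pointing down it reaches from about 0.4 to 0.85 m from the base axis. Payload 10.4 kg.
Tool frame: the origin (TCP) lies between the finger pads; the fingertips stand 11 mm ahead of it and the grasp point (between the pads) lies 8 mm behind it (tip_reach is the distance from the TCP to the fingertips, in m); z points along the fingers, y is the line along which they close (so a half turn about z gives the same grasp; the last joint's range is limited). The gripper opens to 85 mm and grips with 20 to 120 N. Pads are 22 mm wide; open, the fingers measure 114 mm over their backs; the gripper's body (76 mm by 85 mm) begins 54 mm behind the grasp point. The pads swing forward as they close: fully open they stand 13 mm farther back than shut.
Start: joints at [-0.023, 0.332, -0.065, 1.46, 0.022, 1.35, -0.088], TCP at [0.625, 0, 0.207] pointing down, gripper open.
Joint ranges: [-2.6, 2.6], [-0.5, 2.12], [-1.47, 1.34], [0.16, 2.42], [-1.27, 4.41], [0.06, 2.06], [-2.6, 2.6]. Speed limits (rad/s): [2.22, 2.22, 2.79, 2.79, 3.14, 3.14, 3.14].

## Interface

Orientations are given as a unit quaternion [x, y, z, w].
In Python, from workcell import * gives the robot as it stands.
- The arm moves only by the shell command python3 -m inch 'ROWS' [OPENING] [FORCE]. ROWS is JSON, a list of rows, each an object with "slide": the shift along the world's x, y, z in m, a list of three; "yaw": the turn about the world's z in rad. A call has 1 to 20 rows; each row is the pose to reach, as a shift and turn from the pose commanded when the call began; what a row does not reach only later rows make up. A row lasts 1/12 s, in which the tool goes at most 41.7 mm and 7.16 degrees, less where a joint would pass 70% of its speed; a pose out of reach is approached as far as the arm can. A call with a gripper value outside its range is refused whole. OPENING is the closure in counts, from 0 (fully open) to 255 (shut), set as the call begins (- or left out, the last holds). The fingers move at their own pace and stop on an object; FORCE is the grip in N (left out, the last holds). Time passes only in rows, so rows that repeat a pose let the fingers close. It gives the time, the measured TCP pose, the force, the opening and the grip force at its end, in the units of the state.
- get_obs(): the state, without advancing time (a new reading comes with each control period).
- camera(name): name is "scene" or "side" or "wrist"; returns a dict with "frame" (480x640x3 uint8, red, green, blue), "fx", "fy", "cx", "cy" (pixels), "k1" (the pictures are not rectified: a ray, as slopes to the right and down, at radius r is drawn at 1 + k1 r^2 times it, then the intrinsics apply), "extrinsics" (4x4, takes a point from world to camera coordinates). Camera axes: x right, y down, z forward; pixel columns grow to the right and rows downward; lengths in m; the calibration is good to about 2 mm. A picture is of the moment at which its call begins. There is no depth.
- hand_in(): hands the job in; it is judged then, once.
The state is a dict: "clock": time; "joint_pos": joint angles; "joint_velocities": joint speeds; "tau": joint torques, N m; "position": TCP position; "ee_rot": TCP orientation; "ft_force": force on the tool from outside, world axes, zero at the start; "torque": the same for the moment, N m; "grip_width": opening from 0.0 (shut) to 1.0 (fully open); "grasp_force": force on a finger pad.
Only numpy, scipy, OpenCV 4.12 (cv2) and the standard library are available. Lean on these libraries where they do the work, as an engineer would, in place of code of your own. Each camera call takes 0.05 s, during which the arm holds its last target. There are 200 camera calls.

## Working session

There is one attempt and no reset: what is moved stays moved. The work goes in short steps, Python scripts to look and compute and a shell command to move; the robot and the scene stay as the last step left them, time stands still between calls to the robot, and variables do not carry over. Pictures are saved under pics/ and viewed, at most 10 in all, crops included, and the job is handed in when it is done.

```bash
mkdir -p pics
python3 - <<'E'
from workcell import *
import cv2
for n in("scene","side"):
    c=camera(n); cv2.imwrite(f"pics/{n}0.png",c["frame"][:,:,::-1]); print(n,c["fx"],c["cx"],c["cy"],c["k1"],c["extrinsics"])
o=get_obs(); print(o)
E
```

```text
scene 455.77188764262803 316.17699087881203 242.0085623238513 -0.028207246029019205 [[ 0.55965237  0.82870828  0.00564021 -0.32981847]
 [ 0.71300104 -0.47802048 -0.51295802 -0.39107989]
 [-0.42239643  0.29109965 -0.85839516  1.22991389]
 [ 0.          0.          0.          1.        ]]
side 477.99156059357983 313.3151886692773 233.15618589327184 -0.08321474821970157 [[-0.99386836 -0.10943004 -0.01583476  0.56492711]
 [-0.06524679  0.69605117 -0.71502142  0.08216602]
 [ 0.08926662 -0.709604   -0.69892319  1.25373841]
 [ 0.          0.          0.          1.        ]]
{'clock': 0.1, 'joint_pos': array([-0.02258996,  0.33283544, -0.06465655,  1.460843  ,  0.02159274,
        1.34992088, -0.08848925]), 'joint_velocities': array([-0.0018126 , -0.00163526,  0.00052734, -0.00150179,  0.00024577,
       -0.00108502,  0.00073146]), 'tau': array([ 9.25707973e-04, -6.26745987e+01,  4.87730233e-02, -3.92438293e+01,
        1.62844139e-02,  6.89412060e-03, -5.92459219e-05]), 'position': array([ 6.24630485e-01, -3.48926555e-05,  2.05885541e-01]), 'ee_rot': array([ 7.07114776e-01,  7.07098482e-01, -4.86635677e-04, -4.39828451e-04]), 'ft_force': array([-0.38976263, -0.19538631,  0.4857412 ]), 'torque': array([-0.03228105,  0.00604159, -0.01817046]), 'grasp_force': 0.0, 'grip_width': 1.0016674889228043}
```

View pics/scene0.png

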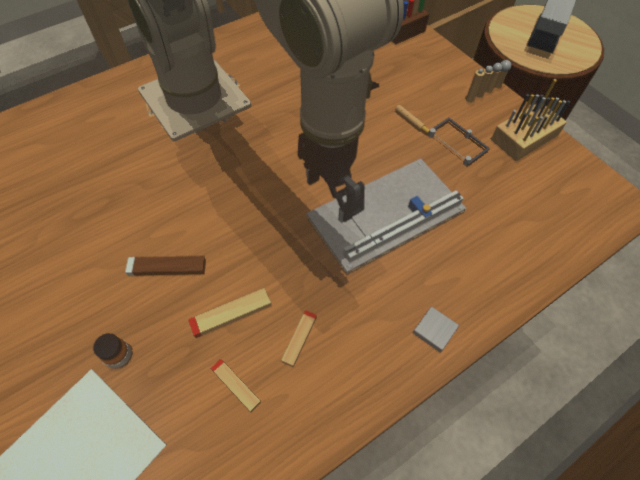

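View pics/side0.png

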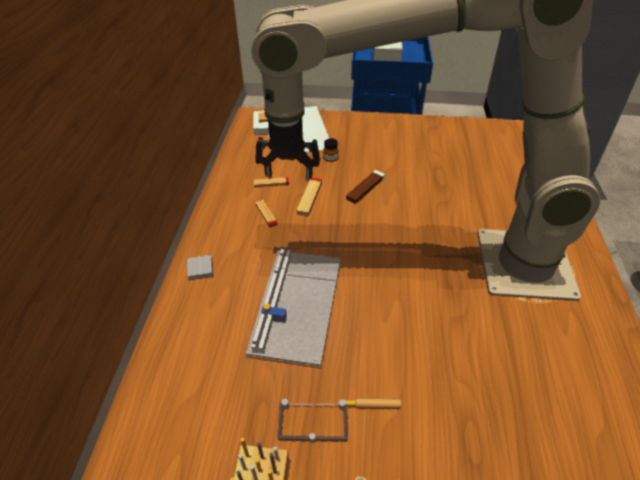

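The scene view shows three beech pieces: the large one at (230,312), and two small ones at (299,338) and (235,385). The large one should be 160x36 mm. Walnut is at (165,265), the jar at (113,350), the board around (390,215) and the stop at (420,206). In the side view the strip is at (310,196) and the stop at (277,313).

```bash
cat > h.py <<'E'
from workcell import *
import cv2, numpy as np
def K(c): return np.array([[c["fx"],0,c["cx"]],[0,c["fy"],c["cy"]],[0,0,1.]])
def plane(c,uv,z):
    n=cv2.undistortPoints(np.float64(uv).reshape(-1,1,2),K(c),np.array([c["k1"],0,0,0,0.])).reshape(-1,2)
    E=c["extrinsics"];R=E[:3,:3];o=-R.T@E[:3,3]
    d=np.c_[n,np.ones(len(n))]@R
    return o+d*((z-o[2])/d[:,2])[:,None]
def proj(c,P):
    E=c["extrinsics"];return cv2.projectPoints(np.float64(P).reshape(-1,3),cv2.Rodrigues(E[:3,:3])[0],E[:3,3],K(c),np.array([c["k1"],0,0,0,0.]))[0].reshape(-1,2)
def blobs(c,lo,hi,amin=30):
    hsv=cv2.cvtColor(c["frame"],cv2.COLOR_RGB2HSV);m=cv2.inRange(hsv,np.array(lo),np.array(hi))
    cs,_=cv2.findContours(m,cv2.RETR_EXTERNAL,cv2.CHAIN_APPROX_NONE)
    return sorted([k for k in cs if cv2.contourArea(k)>amin],key=cv2.contourArea)[::-1],m,hsv
E
python3 - <<'E'
from h import *
for n,pts in(("scene",[(230,312),(299,338),(197,326),(420,206),(165,265),(380,200)]),("side",[(310,196),(280,313),(300,330)])):
    c=camera(n);hsv=cv2.cvtColor(c["frame"],cv2.COLOR_RGB2HSV)
    print(n,[hsv[v,u].tolist() for u,v in pts])
    bs,_,_=blobs(c,(18,70,120),(32,255,255),60)
    for k in bs[:5]:
        P=plane(c,k.reshape(-1,2),.018)[:,:2]; r=cv2.minAreaRect((P*1000).astype(np.float32)); print(" pale",k.reshape(-1,2).mean(0).round(),np.round(r[0]),np.round(r[1]),round(r[2],1))
    bs,_,_=blobs(c,(100,120,40),(125,255,255),15)
    for k in bs[:4]: print(" blue",cv2.boundingRect(k),plane(c,[k.reshape(-1,2).mean(0)],.044).round(3))
    x,y,w,h=(170,270,170,150) if n=="scene" else (235,240,120,130)
    f=cv2.resize(c["frame"][y:y+h,x:x+w],None,fx=4,fy=4,interpolation=2)
    cv2.imwrite(f"pics/{n}_crop.png",f[:,:,::-1])
E
```

```text
scene [[24, 105, 183], [18, 122, 184], [5, 184, 168], [108, 126, 128], [13, 153, 107], [18, 26, 146]]
 pale [514.  26.] [254. 960.] [130. 268.] 27.9
 pale [575.  49.] [ 438. 1054.] [123. 265.] 25.9
 pale [232. 310.] [ 607. -210.] [146.  37.] 81.3
 pale [237. 387.] [ 741. -277.] [98. 25.] 12.5
 pale [531. 132.] [596. 673.] [167.  71.] 89.9
 blue (412, 197, 11, 13) [[0.623 0.245 0.044]]
side [[19, 146, 226], [109, 153, 143], [16, 37, 171]]
 pale [351.  13.] [  512. -1770.] [1211.  451.] 21.2
 pale [538. 284.] [ 2. 49.] [231. 147.] 0.5
 pale [252. 464.] [621. 580.] [78. 64.] 6.7
 pale [566. 183.] [-187. -343.] [189.  78.] 12.1
 pale [308. 196.] [ 606. -205.] [148.  37.] 81.7
 blue (352, 37, 81, 76) [[ 0.333 -1.001  0.044]]
 blue (268, 308, 17, 8) [[0.626 0.246 0.044]]
```

View pics/scene_crop.png

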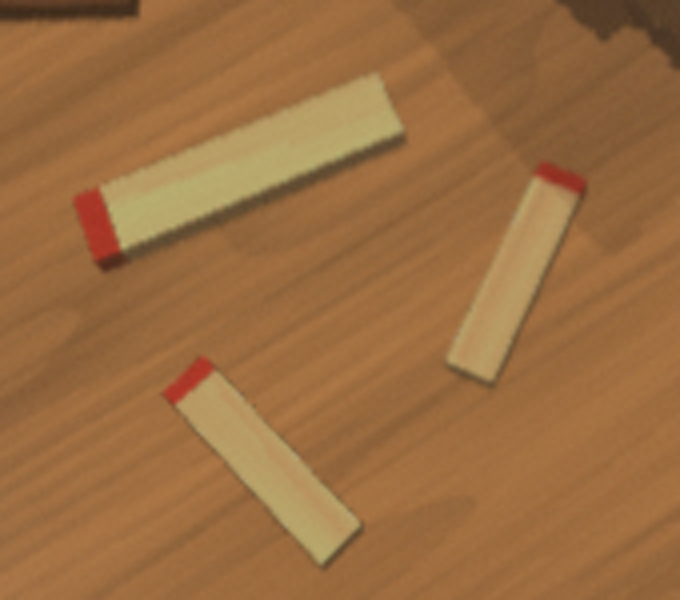

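View pics/side_crop.png

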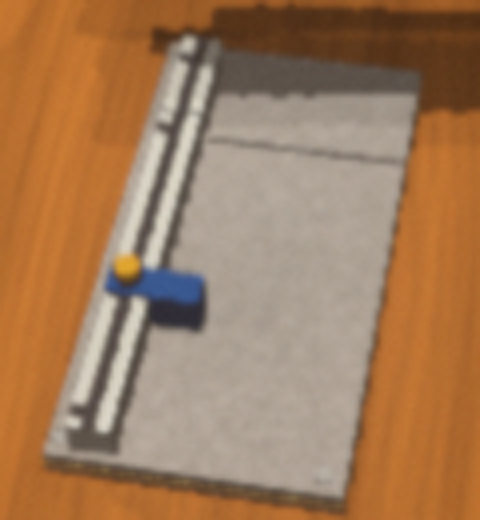

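The crop confirms it: the beech strip meant is the upper-left one (146x37 mm pale plus 14 mm red = 160x36). The other two are about 100x25 mm. In the side crop, the bed corners are at (421,72), (345,492) and (45,455), the black slot line runs from (410,160) to (207,140), and the top edge of the stop's -y face runs from (147,269) to (205,277).

```bash
cat > m.py <<'E'
from h import *
c=camera("side")
cr=lambda L:[(235+(u+.5)/4-.5,240+(v+.5)/4-.5) for u,v in L]
B=plane(c,cr([(421,72),(345,492),(45,455),(410,160),(207,140)]),.018)
print("bed",B.round(4)[:,:2]); d=B[1]-B[0]; print("len",np.linalg.norm(d),"w",np.linalg.norm(B[2]-B[1]),"ang y",np.arctan2(-d[0],d[1]), "slot ang",np.arctan2(*(B[4]-B[3])[[1,0]]))
print("stop",plane(c,cr([(147,269),(205,277),(203,300)]),.044).round(4)[:,:2])
for n in("scene","side"):
    c=camera(n);bs,_,_=blobs(c,(18,70,120),(32,255,255),60)
    for k in bs:
        P=plane(c,k.reshape(-1,2),.018)[:,:2]
        if np.hypot(*(P.mean(0)-[.607,-.207]))<.02:
            r=cv2.minAreaRect((P*1000).astype(np.float32));print(n,cv2.boxPoints(r).round(1).tolist())
# fit board frame from fence top front edge in both views: see later
# bed grey mask in scene
c=camera("scene");hsv=cv2.cvtColor(c["frame"],cv2.COLOR_RGB2HSV)
m=cv2.inRange(hsv,np.array((0,0,90)),np.array((40,60,255)));m[:150]=0;m[275:]=0;m[:,:300]=0;m[:,475:]=0
k=max(cv2.findContours(m,0,1)[0],key=cv2.contourArea)
print("scene bed rect",cv2.minAreaRect((plane(c,k.reshape(-1,2),.018)[:,:2]*1000).astype(np.float32)))
f=cv2.resize(c["frame"][150:280,300:480],None,fx=4,fy=4,interpolation=2);cv2.imwrite("pics/scene_board.png",f[:,:,::-1])
E
python3 m.py
```

```text
bed [[0.4935 0.0392]
 [0.5126 0.354 ]
 [0.6806 0.3481]
 [0.4951 0.1151]
 [0.625  0.111 ]]
len 0.31539094198980133 w 0.16815326714641435 ang y -0.06054777473659564 slot ang -0.03172408344583555
stop [[0.6405 0.2346]
 [0.6058 0.2369]
 [0.6045 0.2532]]
scene [[577.2000122070312, -279.29998779296875], [614.0999755859375, -284.8999938964844], [636.0, -140.60000610351562], [599.0999755859375, -134.89999389648438]]
side [[576.5999755859375, -275.5], [613.5999755859375, -280.8999938964844], [634.9000244140625, -134.5], [598.0, -129.10000610351562]]
scene bed rect ((590.5805053710938, 195.53170776367188), (332.0930480957031, 170.8180389404297), 86.3772964477539)
```

View pics/scene_board.png

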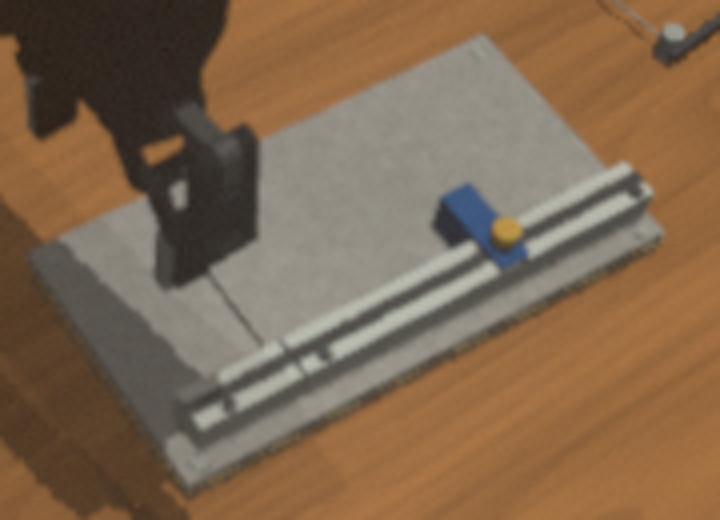

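The stop face is about 43 mm along +y from the board centre, so 123 mm from the slot, which is within 110–140. The board is at about (0.588,0.195) with yaw -0.06. The strip centre is about (0.605,-0.2145) with yaw -0.148. I'm moving above the strip.

```bash
python3 -m inch '[{"slide":[-0.004,-0.036,-0.02],"yaw":-0.03},{"slide":[-0.008,-0.072,-0.04],"yaw":-0.06},{"slide":[-0.012,-0.108,-0.06],"yaw":-0.09},{"slide":[-0.016,-0.144,-0.08],"yaw":-0.12},{"slide":[-0.02,-0.18,-0.09],"yaw":-0.148},{"slide":[-0.02,-0.2145,-0.09],"yaw":-0.148},{"slide":[-0.02,-0.2145,-0.09],"yaw":-0.148},{"slide":[-0.02,-0.2145,-0.09],"yaw":-0.148}]' 0 60
python3 - <<'E'
from h import *
o=get_obs();print(o["position"],o["ee_rot"])
c=camera("wrist");cv2.imwrite("pics/w1.png",c["frame"][:,:,::-1])
for k in blobs(c,(18,70,100),(32,255,255),500)[0][:3]:
    P=plane(c,k.reshape(-1,2),.018)[:,:2]*1000;r=cv2.minAreaRect(P.astype(np.float32));print(cv2.boxPoints(r).round(1).tolist())
s=camera("scene")
print("walnut",plane(s,[(204,257),(204,273),(128,258)],.018).round(3).tolist())
cs=[(485,36),(30,257),(190,482),(662,235),(438,205),(466,183)]
px=[(300+(u+.5)/4-.5,150+(v+.5)/4-.5) for u,v in cs]
print("bed",plane(s,px[:4],.018).round(4)[:,:2].tolist(),"stop",plane(s,px[4:],.044).round(4).tolist())
E
```

```text
clock: 1.07
position: [0.6043, -0.2173, 0.1164]
ee_rot: [0.759, 0.651, -0.0, 0.0]
ft_force: [0.2, 0.9, -0.2]
grip_width: 0.998
grasp_force: 0.0
[ 0.60425267 -0.21734068  0.11635518] [ 7.58873594e-01  6.51237772e-01 -4.57799991e-04  1.53770176e-04]
[[688.0, -99.80000305175781], [740.4000244140625, -182.6999969482422], [760.7000122070312, -169.8000030517578], [708.2999877929688, -87.0]]
[[685.7000122070312, -270.79998779296875], [690.5999755859375, -294.29998779296875], [786.4000244140625, -274.29998779296875], [781.5, -250.8000030517578]]
[[596.0999755859375, -164.1999969482422], [630.7999877929688, -168.89999389648438], [634.7000122070312, -140.0], [599.9000244140625, -135.3000030517578]]
walnut [[0.469, -0.204, 0.018], [0.503, -0.221, 0.018], [0.382, -0.338, 0.018]]
bed [[0.5164, 0.3547], [0.4984, 0.037], [0.6619, 0.0281], [0.684, 0.3415]] stop [[0.6094, 0.2332, 0.044], [0.6065, 0.2559, 0.044]]
```

View pics/w1.png

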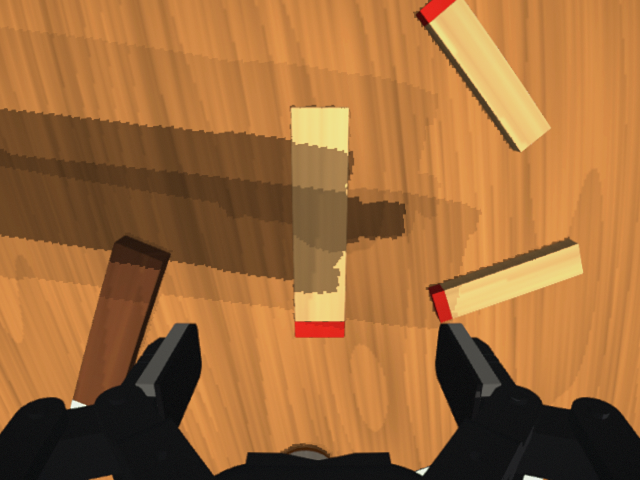

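The wrist view shows the strip centred between the fingers (columns 292–349, bare end at row 108, red end at row 337). The two smaller beech pieces are clear of the fingers, and the walnut (110,320) is clear on the left. I'm descending and gripping.

```bash
python3 -m inch '[{"slide":[0.001,0,-0.03],"yaw":0},{"slide":[0.001,0,-0.06],"yaw":0},{"slide":[0.001,0,-0.085],"yaw":0},{"slide":[0.001,0,-0.102],"yaw":0},{"slide":[0.001,0,-0.102],"yaw":0},{"slide":[0.001,0,-0.102],"yaw":0}]' 0 60
python3 -m inch '[{"slide":[0,0,0],"yaw":0},{"slide":[0,0,0],"yaw":0},{"slide":[0,0,0],"yaw":0},{"slide":[0,0,0],"yaw":0},{"slide":[0,0,0],"yaw":0},{"slide":[0,0,0],"yaw":0},{"slide":[0,0,0],"yaw":0},{"slide":[0,0,0],"yaw":0},{"slide":[0,0,0],"yaw":0},{"slide":[0,0,0],"yaw":0}]' 255 60
```

```text
clock: 1.67
position: [0.6062, -0.2127, 0.0146]
ee_rot: [0.757, 0.654, -0.0, -0.001]
ft_force: [1.6, -0.6, 0.9]
grip_width: 1.002
grasp_force: 0.0
clock: 2.5
position: [0.606, -0.2145, 0.0146]
ee_rot: [0.757, 0.653, 0.0, -0.0]
ft_force: [0.1, 0.1, -0.1]
grip_width: -0.003
grasp_force: 0.0
```

Run:
```python
from h import *
o=get_obs();print(o["position"],o["grip_width"],o["ft_force"])
a=camera("wrist")["frame"];b=camera("side")["frame"][130:280,220:420];b=cv2.resize(b,(640,480))
cv2.imwrite("pics/w2.png",cv2.resize(np.hstack([a,b]),(800,300))[:,:,::-1])
```

```text
[ 0.6059615  -0.21449314  0.01458322] -0.0032727836668876137 [ 0.07941766  0.12953981 -0.10953684]
```

View pics/w2.png

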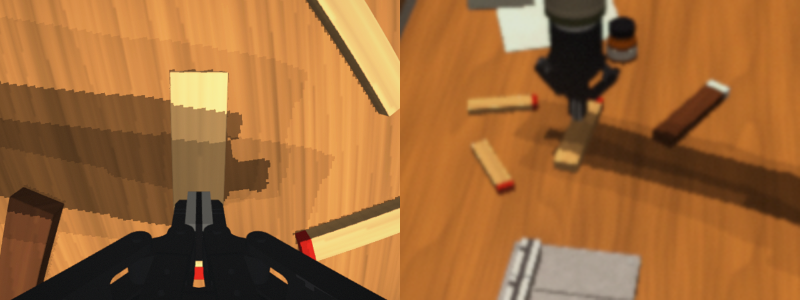

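The fingers are shut and seem to sit on top of the strip, with no force reading and the strip undisturbed. I'm checking the tip height.

Run:
```python
import workcell; print([ (n,getattr(workcell,n)) for n in dir(workcell) if not n.startswith("_") and not callable(getattr(workcell,n))][:20])
from h import *
ims=[]
for n in("scene","side"):
    c=camera(n);p=get_obs()["position"]
    uv=proj(c,[p,p-[0,0,.011],p+[0,0,.008]]);print(n,uv.round(1).tolist())
    u,v=uv[0].astype(int);x,y=u-33,v-50;f=cv2.resize(c["frame"][y:y+75,x:x+66],(396,450),interpolation=2)
    for q,col in zip(uv,((255,0,255),(0,255,255),(0,255,0))): cv2.circle(f,tuple(((q-[x,y]+.5)*6).astype(int).tolist()),3,col,-1)
    ims.append(f)
cv2.imwrite("pics/tip.png",np.hstack(ims)[:,:,::-1])
```

```text
[('tip_reach', 0.011)]
scene [[231.0, 310.9], [231.8, 313.0], [230.3, 309.3]]
side [[308.7, 194.6], [308.7, 197.3], [308.6, 192.5]]
```

View pics/tip.png

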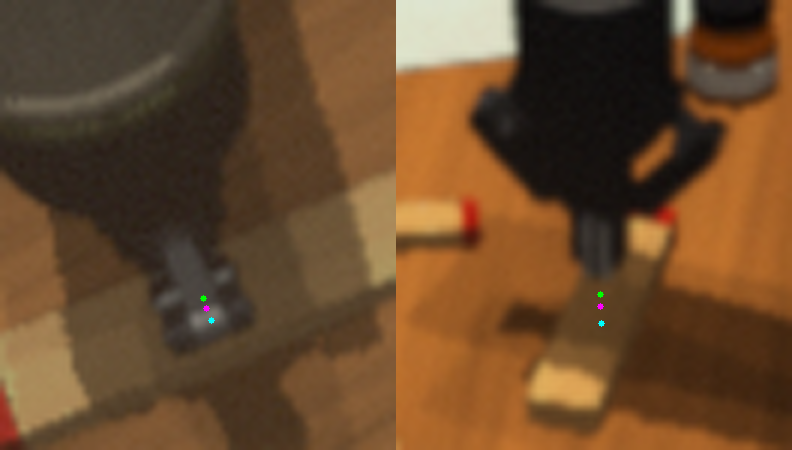

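Run:
```python
from h import *
s,d=camera("scene"),camera("side")
def tri(a,b):
    n=lambda c,uv:cv2.undistortPoints(np.float64([[uv]]),K(c),np.array([c["k1"],0,0,0,0.])).reshape(2,1)
    X=cv2.triangulatePoints(s["extrinsics"][:3],d["extrinsics"][:3],n(s,a),n(d,b));return (X[:3]/X[3]).ravel()
X=tri((231.3,315.8),(308.5,189.8));print(X,proj(s,X),proj(d,X))
w=camera("wrist");print(np.linalg.inv(w["extrinsics"])[:3,3])
for dz in (0,-.01,.01,.02): print(dz,[proj(w,get_obs()["position"]+[0,0,dz]).round(0)])
```

```text
[ 0.61281573 -0.22178751  0.02298128] [[228.68737956 313.88378711]] [[306.65149527 190.77626853]]
[ 0.61756981 -0.13486493  0.18079918]
0 [array([[318., 299.]])]
-0.01 [array([[318., 290.]])]
0.01 [array([[318., 310.]])]
0.02 [array([[318., 322.]])]
```

The triangulated tips are at z≈0.02, just above the strip top, so the real tips stand about 16 mm higher than the stated reach would put them. I'll open, go about 20 mm lower and re-grip while watching the force.

```bash
python3 -m inch '[{"slide":[0,0,0.006],"yaw":0},{"slide":[0,0,0.006],"yaw":0},{"slide":[0,0,0.006],"yaw":0},{"slide":[0,0,0.006],"yaw":0},{"slide":[0,0,0.006],"yaw":0},{"slide":[0,0,0.006],"yaw":0},{"slide":[0,0,0.006],"yaw":0},{"slide":[0,0,0.006],"yaw":0},{"slide":[0,0,-0.004],"yaw":0},{"slide":[0,0,-0.010],"yaw":0},{"slide":[0,0,-0.015],"yaw":0},{"slide":[0,0,-0.019],"yaw":0},{"slide":[0,0,-0.019],"yaw":0}]' 0 60
python3 -m inch '[{"slide":[0,0,0],"yaw":0},{"slide":[0,0,0],"yaw":0},{"slide":[0,0,0],"yaw":0},{"slide":[0,0,0],"yaw":0},{"slide":[0,0,0],"yaw":0},{"slide":[0,0,0],"yaw":0},{"slide":[0,0,0],"yaw":0},{"slide":[0,0,0],"yaw":0}]' 255 60
```

```text
clock: 3.93
position: [0.6052, -0.2142, -0.0059]
ee_rot: [0.757, 0.653, -0.001, -0.001]
ft_force: [-0.3, -0.1, -0.2]
grip_width: 1.003
grasp_force: 0.0
clock: 4.6
position: [0.6061, -0.2145, -0.0043]
ee_rot: [0.757, 0.653, 0.0, 0.0]
ft_force: [-0.1, 0.0, -0.8]
grip_width: 0.005
grasp_force: 0.0
```

Run:
```python
from h import *
c=camera("side");b=cv2.resize(c["frame"][150:225,270:345],(400,400),interpolation=2)
w=camera("wrist")["frame"];cv2.imwrite("pics/w3.png",np.hstack([cv2.resize(w[80:480,120:520],(400,400)),b])[:,:,::-1])
```

```text
(no output)
```

View pics/w3.png

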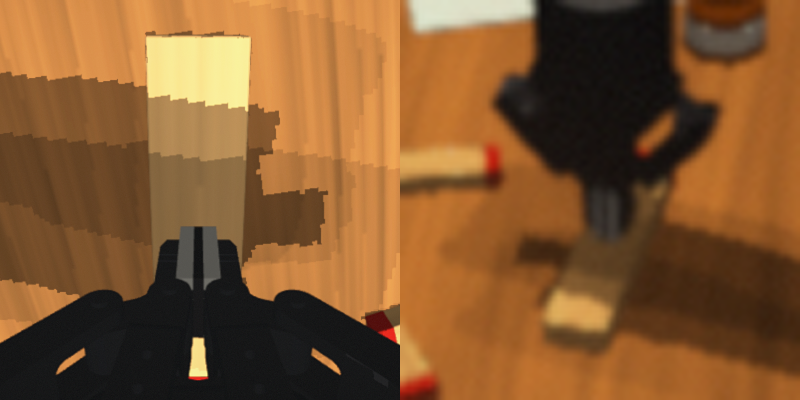

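The fingers are still shut above the strip (tip at about (317,307) in the wrist view), so they remain higher than stated. I'll find the true tip by touching the strip top gently with shut fingers.

```bash
python3 -m inch '[{"slide":[0,0,-0.003],"yaw":0},{"slide":[0,0,-0.006],"yaw":0},{"slide":[0,0,-0.006],"yaw":0}]'
python3 - <<'E'
from h import *
w=camera("wrist");p=get_obs()["position"]
for dy in(0,.011):
    for dz in (-.011,0,.01,.02,.03): print(dy,dz,proj(w,p+[0,dy,dz]).round(0))
print(w["fx"],w["k1"])
f=w["frame"];hsv=cv2.cvtColor(f,cv2.COLOR_RGB2HSV);print(hsv[290:325:3,310].tolist())
for k in blobs(w,(18,60,60),(32,255,255),500)[0][:3]: print(cv2.boundingRect(k))
E
```

```text
clock: 4.95
position: [0.6067, -0.2146, -0.0067]
ee_rot: [0.758, 0.653, 0.0, 0.0]
ft_force: [-14.5, 5.4, 34.7]
grip_width: 0.004
grasp_force: 17.6
0 -0.011 [[318. 289.]]
0 0 [[318. 299.]]
0 0.01 [[318. 310.]]
0 0.02 [[318. 322.]]
0 0.03 [[319. 335.]]
0.011 -0.011 [[315. 267.]]
0.011 0 [[314. 277.]]
0.011 0.01 [[314. 286.]]
0.011 0.02 [[314. 297.]]
0.011 0.03 [[314. 308.]]
416.6590655891037 -0.08669937887891352
[[17, 132, 135], [17, 132, 135], [17, 133, 136], [17, 132, 135], [17, 132, 135], [17, 133, 134], [20, 18, 87], [25, 18, 87], [25, 18, 87], [20, 18, 87], [25, 18, 86], [17, 20, 88]]
(543, 0, 97, 163)
(263, 116, 107, 78)
(515, 367, 125, 73)
```

Contact was at TCP z ≈ -0.0045 on the 18 mm top, so the shut tips are actually at TCP z + 0.0225. I'm raising, opening, and going down to about -0.021.

```bash
python3 -m inch '[{"slide":[0,0,0.016],"yaw":0},{"slide":[0,0,0.016],"yaw":0},{"slide":[0,0,0.016],"yaw":0},{"slide":[0,0,0.016],"yaw":0},{"slide":[0,0,0.016],"yaw":0},{"slide":[0,0,0.016],"yaw":0},{"slide":[0,0,0.016],"yaw":0},{"slide":[0,0,0.016],"yaw":0},{"slide":[0,0,0.005],"yaw":0},{"slide":[0,0,-0.003],"yaw":0},{"slide":[0,0,-0.008],"yaw":0},{"slide":[0,0,-0.010],"yaw":0},{"slide":[0,0,-0.010],"yaw":0}]' 0 60
python3 -m inch '[{"slide":[0,0,0],"yaw":0},{"slide":[0,0,0],"yaw":0},{"slide":[0,0,0],"yaw":0},{"slide":[0,0,0],"yaw":0},{"slide":[0,0,0],"yaw":0},{"slide":[0,0,0],"yaw":0},{"slide":[0,0,0],"yaw":0},{"slide":[0,0,0],"yaw":0}]' 255 60
```

```text
clock: 6.08
position: [0.6053, -0.2143, -0.0215]
ee_rot: [0.757, 0.653, -0.0, -0.001]
ft_force: [-1.0, 0.5, -0.3]
grip_width: 1.001
grasp_force: 0.0
clock: 6.75
position: [0.6065, -0.2146, -0.0197]
ee_rot: [0.757, 0.653, 0.0, 0.0]
ft_force: [-0.8, -0.2, 6.2]
grip_width: 0.401
grasp_force: 61.7
```

Gripped: width 0.40 is about 34 mm, at 62 N. I'm lifting and carrying it over the board.

```bash
python3 -m inch '[{"slide":[0,0,0.02],"yaw":0},{"slide":[0,0,0.05],"yaw":0},{"slide":[0,0,0.08],"yaw":0},{"slide":[0,0,0.1],"yaw":0},{"slide":[-0.002,0.03,0.1],"yaw":0.01},{"slide":[-0.004,0.065,0.1],"yaw":0.02},{"slide":[-0.006,0.1,0.1],"yaw":0.03},{"slide":[-0.008,0.135,0.1],"yaw":0.04},{"slide":[-0.010,0.17,0.1],"yaw":0.05},{"slide":[-0.012,0.205,0.1],"yaw":0.06},{"slide":[-0.014,0.24,0.1],"yaw":0.07},{"slide":[-0.016,0.275,0.1],"yaw":0.08},{"slide":[-0.018,0.31,0.1],"yaw":0.086},{"slide":[-0.018,0.335,0.1],"yaw":0.086},{"slide":[-0.018,0.35,0.1],"yaw":0.086},{"slide":[-0.018,0.355,0.1],"yaw":0.086},{"slide":[-0.018,0.355,0.1],"yaw":0.086},{"slide":[-0.018,0.355,0.1],"yaw":0.086}]'
python3 - <<'E'
from h import *
o=get_obs();print(o["position"],o["ee_rot"],o["ft_force"],o["grip_width"])
c=camera("wrist");cv2.imwrite("pics/w4.png",c["frame"][:,:,::-1])
print(c["extrinsics"].tolist())
E
```

```text
clock: 8.25
position: [0.588, 0.139, 0.0793]
ee_rot: [0.729, 0.684, -0.0, 0.0]
ft_force: [-0.6, -0.4, -1.3]
grip_width: 0.401
grasp_force: 61.0
[0.58801445 0.13901875 0.07931432] [ 7.29018802e-01  6.84493470e-01 -4.77623660e-04  2.16809896e-04] [-0.6171502  -0.39427921 -1.28252313] 0.401365675220802
[[0.997968435054466, -0.06370235226268266, 0.001006454740486881, -0.5778623325835509], [-0.06075530967666253, -0.9468068974621974, 0.3160150174661068, 0.16632278783035845], [-0.01917798167264721, -0.3154341599037937, -0.9487536538979728, 0.313421773100066], [0.0, 0.0, 0.0, 1.0]]
```

View pics/w4.png

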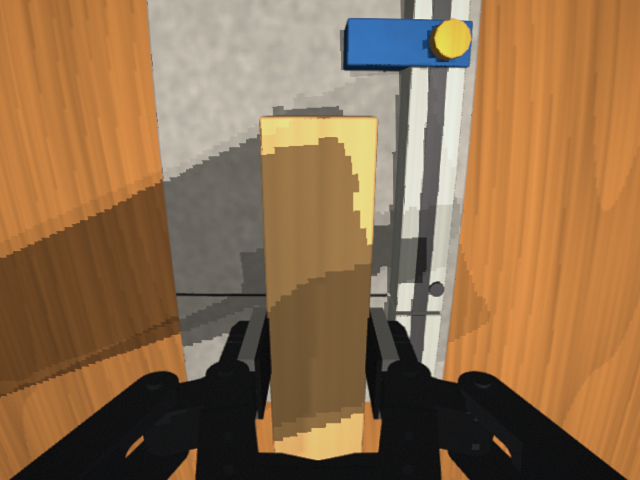

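The wrist view shows the strip held over the board, its bare end top corners at (261,117) and (377,117). The lower edge of the stop's top (-y face) is at row 68, columns 345–400. The fence's front top edge is at about (402,80) and (395,230), and the slot line is at row 295.

Run:
```python
from h import *
c=camera("wrist")
P=lambda uv,z:plane(c,uv,z)[:,:2].round(4).tolist()
a=P([(261,117),(377,117)],.118);print("strip end",a,"w",np.hypot(*np.subtract(*a)))
print("stop top -y edge",P([(346,69),(400,69),(347,19)],.044))
print("slot line",P([(180,295),(386,295)],.018),"bed left",P([(150,30),(181,340)],.018))
f=c["frame"];g=cv2.cvtColor(f,cv2.COLOR_RGB2GRAY).astype(int)
for r in (80,100,120,150,300):
    print(r,g[r,380:420].tolist())
```

```text
strip end [[0.5762, 0.2173], [0.6104, 0.2151]] w 0.034270687183072364
stop top -y edge [[0.6071, 0.2349], [0.6316, 0.2336], [0.6086, 0.2561]]
slot line [[0.5029, 0.1167], [0.6272, 0.1088]] bed left [[0.5107, 0.2637], [0.4979, 0.0856]]
80 [173, 173, 171, 170, 170, 169, 170, 169, 169, 171, 172, 174, 174, 174, 175, 176, 173, 169, 107, 96, 85, 74, 74, 74, 76, 74, 75, 76, 77, 124, 187, 215, 224, 224, 224, 224, 220, 219, 219, 221]
100 [168, 168, 168, 169, 168, 168, 166, 165, 166, 168, 168, 168, 171, 171, 133, 103, 103, 103, 103, 87, 76, 75, 76, 76, 76, 76, 73, 73, 120, 189, 221, 225, 225, 226, 224, 221, 219, 221, 222, 223]
120 [170, 169, 168, 167, 166, 164, 163, 164, 165, 168, 168, 170, 170, 171, 145, 102, 98, 99, 87, 76, 75, 76, 77, 77, 78, 75, 78, 132, 189, 221, 226, 226, 225, 224, 222, 222, 223, 224, 224, 224]
150 [172, 173, 171, 169, 169, 167, 165, 163, 162, 163, 163, 155, 110, 106, 108, 109, 94, 80, 75, 75, 78, 78, 77, 74, 76, 114, 151, 184, 227, 227, 226, 226, 224, 223, 224, 226, 227, 225, 225, 225]
300 [169, 169, 171, 173, 171, 172, 171, 116, 87, 77, 79, 83, 78, 75, 73, 73, 108, 188, 221, 219, 218, 219, 216, 218, 220, 223, 221, 219, 219, 219, 206, 129, 108, 72, 79, 79, 80, 81, 79, 79]
```

Strip end at y≈0.216, stop face at y≈0.2345, fence gap about 22 mm: all consistent. I'm lowering to just above the bed, 6 mm short of the stop.

```bash
python3 -m inch '[{"slide":[0.002,0.010,-0.02],"yaw":0},{"slide":[0.002,0.011,-0.04],"yaw":0},{"slide":[0.002,0.011,-0.06],"yaw":0},{"slide":[0.002,0.011,-0.072],"yaw":0},{"slide":[0.002,0.011,-0.079],"yaw":0},{"slide":[0.002,0.011,-0.080],"yaw":0},{"slide":[0.002,0.011,-0.080],"yaw":0},{"slide":[0.002,0.011,-0.080],"yaw":0}]'
python3 -m inch '[{"slide":[0,0.001,-0.001],"yaw":0},{"slide":[0,0.003,-0.001],"yaw":0},{"slide":[0,0.004,-0.001],"yaw":0},{"slide":[0,0.004,-0.001],"yaw":0}]'
```

```text
clock: 9.02
position: [0.5907, 0.1513, 0.0005]
ee_rot: [0.729, 0.685, 0.001, 0.0]
ft_force: [0.7, -0.1, -0.7]
grip_width: 0.404
grasp_force: 61.0
clock: 9.35
position: [0.5901, 0.1561, -0.0011]
ee_rot: [0.728, 0.685, 0.0, 0.0]
ft_force: [0.7, -0.1, -2.1]
grip_width: 0.402
grasp_force: 61.0
```

```bash
python3 -m inch '[{"slide":[0,0.001,-0.0005],"yaw":0},{"slide":[0,0.002,-0.001],"yaw":0},{"slide":[0,0.002,-0.001],"yaw":0},{"slide":[0,0.002,-0.001],"yaw":0}]'
python3 -m inch '[{"slide":[0,0.001,0],"yaw":0},{"slide":[0,0.002,0],"yaw":0},{"slide":[0,0.002,0],"yaw":0},{"slide":[0,0.002,0],"yaw":0}]'
python3 - <<'E'
from h import *
c=camera("wrist");f=c["frame"][0:300,220:520];cv2.imwrite("pics/w5.png",cv2.resize(f,(600,600))[:,:,::-1])
E
```

```text
clock: 9.68
position: [0.5903, 0.1568, -0.0017]
ee_rot: [0.729, 0.685, -0.0, 0.0]
ft_force: [-2.1, -2.6, 5.6]
grip_width: 0.404
grasp_force: 61.7
clock: 10.02
position: [0.5907, 0.1592, -0.0017]
ee_rot: [0.729, 0.685, 0.0, 0.001]
ft_force: [0.5, -2.6, 4.3]
grip_width: 0.406
grasp_force: 61.7
```

View pics/w5.png

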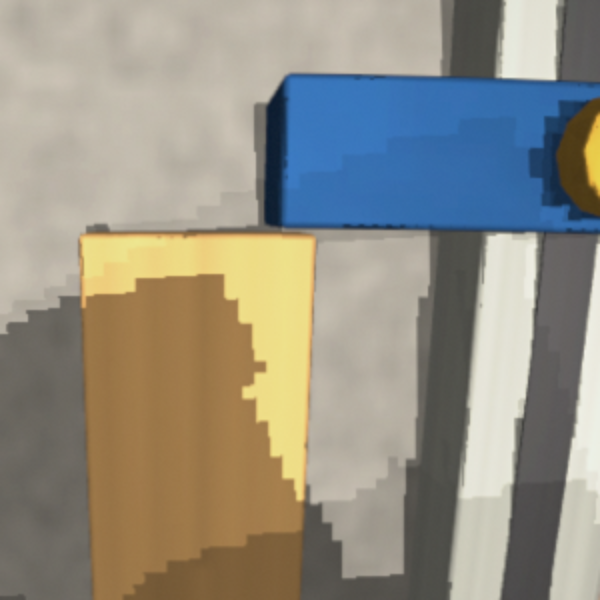

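The view shows the strip flat on the bed. Its bare end is at crop row 234 and the stop edge at row 228, overlapping in columns 267–316, so the gap is at most about 1 mm. That makes 11 pictures viewed, one over the limit of 10, so from here I'll use numbers only.

```bash
cat > gap.py <<'E'
from h import *
c=camera("wrist");P=lambda uv,z:plane(c,uv,z)[:,:2]
yh=np.array([.061,.998])
print("end",P([(260,117),(377.5,117)],.036).round(4).tolist(),"stop",P([(356,114),(420,115)],.044).round(4).tolist())
print("gap", (P([(390,114.5)],.044)-P([(318,117)],.036))@yh)
E
python3 gap.py
python3 -m inch '[{"slide":[0,0.001,0],"yaw":0},{"slide":[0,0.002,0],"yaw":0},{"slide":[0,0.002,0],"yaw":0},{"slide":[0,0.002,0],"yaw":0}]'
```

```text
end [[0.5782, 0.238], [0.6131, 0.2358]] stop [[0.606, 0.2372], [0.6239, 0.2359]]
gap [0.00089114]
clock: 10.45
position: [0.5908, 0.16, -0.0017]
ee_rot: [0.729, 0.684, -0.0, 0.001]
ft_force: [-1.0, -6.9, 7.3]
grip_width: 0.404
grasp_force: 61.9
```

The y force jumped and the travel stalled, so the bare end is on the stop. I'm opening slightly and rising.

```bash
python3 -m inch '[{"slide":[0,-0.002,0.001],"yaw":0},{"slide":[0,-0.002,0.001],"yaw":0},{"slide":[0,-0.002,0.001],"yaw":0},{"slide":[0,-0.002,0.001],"yaw":0},{"slide":[0,-0.002,0.001],"yaw":0}]' 132 60
python3 -m inch '[{"slide":[0,0,0.015],"yaw":0},{"slide":[0,0,0.03],"yaw":0},{"slide":[0,0,0.045],"yaw":0},{"slide":[0,0,0.06],"yaw":0},{"slide":[0,0,0.06],"yaw":0}]'
python3 - <<'E'
from h import *
c=camera("wrist")
for k in blobs(c,(14,60,60),(32,255,255),500)[0][:3]: print(cv2.boundingRect(k))
bs,_,_=blobs(c,(100,120,40),(125,255,255),200)
for k in bs: print("blue",cv2.boundingRect(k),plane(c,cv2.boxPoints(cv2.minAreaRect(k)),.044)[:,:2].round(4).tolist())
hsv=cv2.cvtColor(c["frame"],cv2.COLOR_RGB2HSV)
m=((hsv[...,1]>60)&(hsv[...,0]>14)&(hsv[...,0]<32))[:, 200:430].astype(np.uint8)
for r in range(60,330,20):
    x=np.flatnonzero(m[r]);print(r,(x.min()+200,x.max()+200,len(x)) if len(x) else None,end=" ")
E
```

```text
clock: 10.87
position: [0.5898, 0.1599, -0.0015]
ee_rot: [0.729, 0.685, 0.0, -0.0]
ft_force: [-0.2, -0.3, -0.2]
grip_width: 0.485
grasp_force: 0.0
clock: 11.28
position: [0.5918, 0.1604, 0.0618]
ee_rot: [0.729, 0.685, 0.002, 0.001]
ft_force: [0.6, 0.2, 0.1]
grip_width: 0.482
grasp_force: 0.0
(448, 0, 192, 480)
(0, 0, 173, 480)
(276, 114, 80, 277)
blue (340, 66, 137, 51) [[0.6059, 0.2377], [0.6072, 0.2574], [0.6641, 0.2538], [0.6643, 0.2336]]
60 None 80 None 100 None 120 (np.int64(276), np.int64(355), 80) 140 (np.int64(276), np.int64(355), 80) 160 (np.int64(277), np.int64(354), 78) 180 (np.int64(277), np.int64(354), 78) 200 (np.int64(278), np.int64(353), 76) 220 (np.int64(278), np.int64(353), 76) 240 (np.int64(279), np.int64(352), 74) 260 (np.int64(279), np.int64(351), 73) 280 (np.int64(280), np.int64(351), 72) 300 (np.int64(280), np.int64(350), 71) 320 (np.int64(281), np.int64(349), 69)
```

Released cleanly; the strip stays in place, parallel. Next I'll go in front of it with shut fingers and push it back to the fence.

```bash
python3 -m inch '[{"slide":[-0.02,-0.003,0],"yaw":0},{"slide":[-0.043,-0.003,0],"yaw":0},{"slide":[-0.043,-0.003,0],"yaw":0},{"slide":[-0.043,-0.003,0],"yaw":0},{"slide":[-0.043,-0.003,0],"yaw":0},{"slide":[-0.043,-0.003,0],"yaw":0},{"slide":[-0.043,-0.003,-0.02],"yaw":0},{"slide":[-0.043,-0.003,-0.04],"yaw":0},{"slide":[-0.043,-0.003,-0.055],"yaw":0},{"slide":[-0.043,-0.003,-0.057],"yaw":0},{"slide":[-0.043,-0.003,-0.057],"yaw":0}]' 255 60
python3 -m inch '[{"slide":[0.005,0,0],"yaw":0},{"slide":[0.01,0,0],"yaw":0},{"slide":[0.015,0,0],"yaw":0},{"slide":[0.02,0,0],"yaw":0},{"slide":[0.02,0,0],"yaw":0}]'
```

```text
clock: 12.25
position: [0.5467, 0.1563, 0.0007]
ee_rot: [0.729, 0.685, -0.001, -0.0]
ft_force: [-0.5, -0.1, 0.3]
grip_width: 0.001
grasp_force: 0.0
clock: 12.67
position: [0.5678, 0.1555, 0.0023]
ee_rot: [0.729, 0.684, -0.0, 0.0]
ft_force: [-3.4, -2.3, 3.5]
grip_width: -0.001
grasp_force: 2.5
```

```bash
python3 -m inch '[{"slide":[0.004,0,0.001],"yaw":0},{"slide":[0.008,0,0.001],"yaw":0},{"slide":[0.010,0,0.001],"yaw":0},{"slide":[0.010,0,0.001],"yaw":0}]'
python3 -m inch '[{"slide":[0.002,0,0],"yaw":0},{"slide":[0.004,0,0],"yaw":0},{"slide":[0.004,0,0],"yaw":0}]'
python3 - <<'E'
from h import *
c=camera("wrist");hsv=cv2.cvtColor(c["frame"],cv2.COLOR_RGB2HSV)
m=((hsv[...,1]>60)&(hsv[...,0]>14)&(hsv[...,0]<32))[:, 200:480].astype(np.uint8)
for r in range(60,300,15):
    x=np.flatnonzero(m[r])
    if len(x): print(r,x.min()+200,x.max()+200,plane(c,[(x.min()+199.5,r),(x.max()+200.5,r)],.036)[:,:2].round(4).tolist())
E
```

```text
clock: 13.0
position: [0.5779, 0.1568, 0.0029]
ee_rot: [0.729, 0.685, 0.001, 0.0]
ft_force: [1.0, -0.6, 0.2]
grip_width: -0.003
grasp_force: 0.0
clock: 13.25
position: [0.5814, 0.1567, 0.0027]
ee_rot: [0.729, 0.685, 0.0, 0.0]
ft_force: [0.1, 0.4, 0.1]
grip_width: 0.002
grasp_force: 0.3
120 348 465 [[0.595, 0.2329], [0.6318, 0.231]]
135 348 464 [[0.5948, 0.2284], [0.6317, 0.2264]]
150 348 463 [[0.5946, 0.2238], [0.6315, 0.2218]]
165 348 462 [[0.5944, 0.2191], [0.6313, 0.217]]
180 348 461 [[0.5942, 0.2143], [0.6312, 0.2122]]
195 348 460 [[0.594, 0.2094], [0.631, 0.2072]]
210 349 458 [[0.5942, 0.2044], [0.6306, 0.2022]]
225 349 457 [[0.594, 0.1993], [0.6304, 0.1971]]
240 348 456 [[0.5934, 0.1941], [0.6303, 0.1918]]
255 348 455 [[0.5932, 0.1888], [0.6302, 0.1864]]
270 348 453 [[0.593, 0.1833], [0.6297, 0.1809]]
285 348 452 [[0.5928, 0.1777], [0.6296, 0.1752]]
```

```bash
python3 -m inch '[{"slide":[0.001,0,0],"yaw":0},{"slide":[0.002,0,0],"yaw":0},{"slide":[0.002,0,0],"yaw":0}]'
python3 -m inch '[{"slide":[0.001,0,0],"yaw":0},{"slide":[0.002,0,0],"yaw":0},{"slide":[0.002,0,0],"yaw":0}]'
```

```text
clock: 13.55
position: [0.5831, 0.1565, 0.0026]
ee_rot: [0.729, 0.685, 0.0, 0.0]
ft_force: [-0.3, -0.1, -0.4]
grip_width: -0.003
grasp_force: 0.3
clock: 13.8
position: [0.5837, 0.1565, 0.0024]
ee_rot: [0.729, 0.685, -0.001, -0.001]
ft_force: [-7.9, -0.7, 5.0]
grip_width: 0.0
grasp_force: 4.3
```

The fence is reached. Next is the diagonal push, back and down together in small steps.

```bash
python3 -m inch '[{"slide":[0.0005,0,-0.0005],"yaw":0},{"slide":[0.001,0,-0.001],"yaw":0},{"slide":[0.001,0,-0.001],"yaw":0},{"slide":[0.001,0,-0.001],"yaw":0}]'
python3 -m inch '[{"slide":[0.0005,0,-0.0005],"yaw":0},{"slide":[0.001,0,-0.001],"yaw":0},{"slide":[0.001,0,-0.001],"yaw":0},{"slide":[0.001,0,-0.001],"yaw":0}]'
cat > chk.py <<'E'
from h import *
c=camera("wrist");hsv=cv2.cvtColor(c["frame"],cv2.COLOR_RGB2HSV);g=cv2.cvtColor(c["frame"],cv2.COLOR_RGB2GRAY).astype(int)
m=((hsv[...,1]>60)&(hsv[...,0]>14)&(hsv[...,0]<32))[:,200:520].astype(np.uint8)
L=[];R=[];F=[]
for r in range(125,290,5):
    x=np.flatnonzero(m[r]);a,b=x.min()+200,x.max()+200;L.append((a-.5,r));R.append((b+.5,r))
    w=np.flatnonzero(g[r,b+1:b+60]>190);F.append((b+1+w[0]-.5,r)) if len(w) else 0
fit=lambda uv,z:(lambda P:np.polyfit(P[:,1]-.2,P[:,0],1))(plane(c,uv,z))
print("left",fit(L,.036),"right",fit(R,.036),"fence",fit(F,.042),len(F))
cols=range(int(L[0][0])+15,int(R[0][0])-15,8)
E_=[(u,np.flatnonzero(m[:,u-200]).min()-.5) for u in cols]
S=[(u,np.flatnonzero((hsv[:,u,0]>100)&(hsv[:,u,0]<125)&(hsv[:,u,1]>110)).max()+.5) for u in cols]
e,s=plane(c,E_,.036)[:,:2],plane(c,S,.044)[:,:2];print("end",e.mean(0),"stop",s.mean(0),"gap",((s-e)@[.061,.998]).mean().round(4),"rows",E_[0],S[0])
E
python3 chk.py
```

```text
clock: 14.13
position: [0.584, 0.1566, 0.0021]
ee_rot: [0.729, 0.685, -0.002, -0.001]
ft_force: [-15.3, -2.0, 15.9]
grip_width: 0.0
grasp_force: 9.5
clock: 14.47
position: [0.5843, 0.1566, 0.0019]
ee_rot: [0.729, 0.685, -0.002, -0.001]
ft_force: [-22.0, -3.6, 27.1]
grip_width: 0.001
grasp_force: 15.3
left [0.06596823 0.59694769] right [0.06568647 0.63384439] fence [0.05471592 0.63468536] 33Traceback (most recent call last):
  File "chk.py", line 12, in <module>
    S=[(u,np.flatnonzero((hsv[:,u,0]>100)&(hsv[:,u,0]<125)&(hsv[:,u,1]>110)).max()+.5) for u in cols]
          ~~~~~~~~~~~~~~~~~~~~~~~~~~~~~~~~~~~~~~~~~~~~~~~~~~~~~~~~~~~~~~~~~~~~~~^^
    return umr_maximum(a, axis, None, out, keepdims, initial, where)
ValueError: zero-size array to reduction operation maximum which has no identity
```

Fz could partly be the tips touching the bed. I'll re-seat 7 mm higher on the strip's front face, so that any downward force can only go through the strip.

```bash
python3 -m inch '[{"slide":[-0.006,0,0.001],"yaw":0},{"slide":[-0.008,0,0.006],"yaw":0},{"slide":[-0.008,0,0.009],"yaw":0},{"slide":[-0.006,0,0.009],"yaw":0},{"slide":[-0.004,0,0.009],"yaw":0},{"slide":[-0.002,0,0.009],"yaw":0},{"slide":[-0.002,0,0.009],"yaw":0}]'
python3 -m inch '[{"slide":[0.001,0,0],"yaw":0},{"slide":[0.002,0,-0.0005],"yaw":0},{"slide":[0.003,0,-0.0015],"yaw":0},{"slide":[0.003,0,-0.0015],"yaw":0},{"slide":[0.003,0,-0.0015],"yaw":0}]'
sed -i 's/for u in cols\]$/for u in cols if ((hsv[:,u,0]>100)\&(hsv[:,u,0]<125)\&(hsv[:,u,1]>110)).any()]/; s/e,s=plane/print(len(S));e,s=plane/; s/((s-e)@/((s.mean(0)-e.mean(0))@/; s/\.998\])\.mean()/.998])/' chk.py; sed -i 's/E_\[0\],S\[0\]/E_[::3],S[::3]/' chk.py; python3 chk.py
```

```text
clock: 15.1
position: [0.5856, 0.1563, 0.0094]
ee_rot: [0.729, 0.685, 0.0, 0.0]
ft_force: [-0.1, 0.8, -0.7]
grip_width: 0.001
grasp_force: 0.0
clock: 15.52
position: [0.588, 0.1565, 0.008]
ee_rot: [0.729, 0.685, -0.0, -0.0]
ft_force: [0.7, 0.8, 0.7]
grip_width: -0.001
grasp_force: 0.0
left [0.06497586 0.59738292] right [0.06438372 0.63397757] fence [0.05754987 0.63473725] 33
10
end [0.61830133 0.23408104] stop [0.61684673 0.23662747] gap 0.0025 rows [(362, np.float64(111.5)), (386, np.float64(111.5)), (410, np.float64(112.5)), (434, np.float64(112.5))] [(362, np.float64(103.5)), (386, np.float64(103.5)), (410, np.float64(103.5)), (434, np.float64(104.5))]
```

No force here, so the tips taper. The strip's end also reads about 2 mm short of the stop. I'll switch to pressing on top: drag it +y to the stop, then the diagonal push.

```bash
python3 -m inch '[{"slide":[-0.005,0,0.01],"yaw":0},{"slide":[0,0,0.03],"yaw":0},{"slide":[0.018,0,0.03],"yaw":0},{"slide":[0.018,-0.004,0.02],"yaw":0},{"slide":[0.018,-0.004,0.010],"yaw":0},{"slide":[0.018,-0.004,0.007],"yaw":0},{"slide":[0.018,-0.004,0.007],"yaw":0}]'
python3 -m inch '[{"slide":[0,0,-0.001],"yaw":0},{"slide":[0,0,-0.002],"yaw":0},{"slide":[0,0,-0.002],"yaw":0},{"slide":[0,0,-0.002],"yaw":0}]'
```

```text
clock: 16.15
position: [0.604, 0.1523, 0.0133]
ee_rot: [0.729, 0.685, -0.002, -0.001]
ft_force: [0.1, 1.2, -0.2]
grip_width: -0.002
grasp_force: 0.0
clock: 16.48
position: [0.606, 0.1527, 0.0134]
ee_rot: [0.729, 0.685, 0.0, 0.0]
ft_force: [-0.1, -1.0, -0.2]
grip_width: 0.0
grasp_force: 0.0
```

```bash
python3 -m inch '[{"slide":[0,0,-0.001],"yaw":0},{"slide":[0,0,-0.0015],"yaw":0},{"slide":[0,0,-0.0015],"yaw":0}]'
python3 -m inch '[{"slide":[0,0,-0.001],"yaw":0},{"slide":[0,0,-0.0015],"yaw":0},{"slide":[0,0,-0.0015],"yaw":0}]'
```

```text
clock: 16.73
position: [0.606, 0.1525, 0.0116]
ee_rot: [0.729, 0.685, -0.0, -0.0]
ft_force: [-0.0, 0.2, -0.1]
grip_width: -0.003
grasp_force: 0.0
clock: 16.98
position: [0.6061, 0.1525, 0.0114]
ee_rot: [0.729, 0.685, 0.0, 0.0]
ft_force: [-6.2, -1.9, 12.4]
grip_width: -0.004
grasp_force: 6.4
```

On the strip top at 12 N. Dragging towards the stop.

```bash
python3 -m inch '[{"slide":[0,0.001,0],"yaw":0},{"slide":[0,0.002,0],"yaw":0},{"slide":[0,0.002,0],"yaw":0}]'
python3 chk.py
python3 -m inch '[{"slide":[0,0.001,0],"yaw":0},{"slide":[0,0.002,0],"yaw":0},{"slide":[0,0.002,0],"yaw":0}]'
python3 chk.py
```

```text
clock: 17.23
position: [0.6061, 0.1525, 0.0114]
ee_rot: [0.729, 0.684, -0.001, 0.001]
ft_force: [-7.8, -6.6, 14.6]
grip_width: -0.004
grasp_force: 7.5
clock: 17.53
position: [0.6069, 0.1543, 0.0115]
ee_rot: [0.729, 0.684, -0.0, 0.001]
ft_force: [-2.8, -6.9, 12.3]
grip_width: 0.006
grasp_force: 5.9Traceback (most recent call last):
  File "chk.py", line 9, in <module>
    print("left",fit(L,.036),"right",fit(R,.036),"fence",fit(F,.042),len(F))
                                                         ~~~^^^^^^^^
  File "chk.py", line 8, in <lambda>
    fit=lambda uv,z:(lambda P:np.polyfit(P[:,1]-.2,P[:,0],1))(plane(c,uv,z))
                                                              ~~~~~^^^^^^^^
  File "h.py", line 5, in plane
    n=cv2.undistortPoints(np.float64(uv).reshape(-1,1,2),K(c),np.array([c["k1"],0,0,0,0.])).reshape(-1,2)
      ~~~~~~~~~~~~~~~~~~~^^^^^^^^^^^^^^^^^^^^^^^^^^^^^^^^^^^^^^^^^^^^^^^^^^^^^^^^^^^^^^^^^^
cv2.error: OpenCV(4.12.0) /io/opencv/modules/calib3d/src/undistort.dispatch.cpp:347: error: (-215:Assertion failed) CV_IS_MAT(_src) && CV_IS_MAT(_dst) && (_src->row
[... 760 characters left out ...]
 in plane
    n=cv2.undistortPoints(np.float64(uv).reshape(-1,1,2),K(c),np.array([c["k1"],0,0,0,0.])).reshape(-1,2)
      ~~~~~~~~~~~~~~~~~~~^^^^^^^^^^^^^^^^^^^^^^^^^^^^^^^^^^^^^^^^^^^^^^^^^^^^^^^^^^^^^^^^^^
cv2.error: OpenCV(4.12.0) /io/opencv/modules/calib3d/src/undistort.dispatch.cpp:347: error: (-215:Assertion failed) CV_IS_MAT(_src) && CV_IS_MAT(_dst) && (_src->rows == 1 || _src->cols == 1) && (_dst->rows == 1 || _dst->cols == 1) && _src->cols + _src->rows - 1 == _dst->rows + _dst->cols - 1 && (CV_MAT_TYPE(_src->type) == CV_32FC2 || CV_MAT_TYPE(_src->type) == CV_64FC2) && (CV_MAT_TYPE(_dst->type) == CV_32FC2 || CV_MAT_TYPE(_dst->type) == CV_64FC2) in function 'cvUndistortPointsInternal'
```

```bash
cat > chk2.py <<'E'
from h import *
c=camera("wrist");f=c["frame"];hsv=cv2.cvtColor(f,cv2.COLOR_RGB2HSV)
q=proj(c,[[.611,.2345,.036],[.626,.2335,.036]]);u0,u1=q[:,0].astype(int);v=int(q[:,1].mean())
E_,S=[],[]
for u in range(u0,u1,4):
    col=hsv[max(v-30,0):v+30,u];bl=(col[:,0]>100)&(col[:,0]<125)&(col[:,1]>110);st=(col[:,0]>12)&(col[:,0]<32)&(col[:,1]>75)
    if bl.any() and st.any(): S.append((u,np.flatnonzero(bl).max()+max(v-30,0)+.5));E_.append((u,np.flatnonzero(st).min()+max(v-30,0)-.5))
e,s=plane(c,E_,.036)[:,:2],plane(c,S,.044)[:,:2]
print("end",e.mean(0).round(4),"stop",s.mean(0).round(4),"gap mm",1000*((s.mean(0)-e.mean(0))@[.061,.998]),E_[1],S[1])
u=(u0+u1)//2;print(hsv[v-22:v+10,u].tolist()) if 0 else None
r=v+25;print("row",r,[(x,hsv[r,x].tolist()) for x in range(u0-60,u1+60,10)] if 0 else "")
E
python3 chk2.py
```

```text
end [0.618 0.234] stop [0.6178 0.2366] gap mm 2.503015576373569 (319, np.float64(108.5)) (319, np.float64(100.5))
row 133
```

Run:
```python
from h import *
c=camera("wrist");f=c["frame"]
for u in(319,345):
    for r in range(94,118): print(u,r,f[r,u].tolist(),end=";")
    print()
print(np.linalg.inv(c["extrinsics"])[:3,3])
```

```text
319 94 [58, 117, 188];319 95 [59, 118, 188];319 96 [58, 118, 188];319 97 [57, 117, 187];319 98 [52, 103, 164];319 99 [40, 85, 136];319 100 [27, 57, 93];319 101 [56, 60, 68];319 102 [123, 121, 115];319 103 [151, 145, 134];319 104 [153, 146, 135];319 105 [143, 138, 129];319 106 [108, 104, 98];319 107 [81, 79, 74];319 108 [84, 77, 70];319 109 [136, 107, 74];319 110 [203, 154, 94];319 111 [230, 182, 110];319 112 [234, 200, 121];319 113 [234, 207, 125];319 114 [234, 206, 124];319 115 [234, 206, 126];319 116 [234, 207, 126];319 117 [233, 205, 124];
345 94 [55, 110, 175];345 95 [54, 108, 172];345 96 [54, 110, 175];345 97 [54, 111, 176];345 98 [49, 98, 155];345 99 [24, 50, 82];345 100 [18, 34, 59];345 101 [49, 55, 62];345 102 [124, 122, 117];345 103 [153, 147, 138];345 104 [156, 149, 139];345 105 [155, 149, 139];345 106 [156, 150, 140];345 107 [157, 151, 141];345 108 [157, 149, 138];345 109 [165, 143, 118];345 110 [196, 149, 93];345 111 [227, 178, 108];345 112 [234, 197, 120];345 113 [235, 206, 125];345 114 [234, 205, 124];345 115 [234, 206, 125];345 116 [234, 206, 124];345 117 [234, 206, 124];
[0.6114565  0.23505248 0.17747981]
```

Grey bed shows between the stop (row 101) and the strip end (row 109), so there is a real gap of about 2.5 mm and the fingers slid over the strip. I'll push on the red end face from -y instead.

```bash
python3 -m inch '[{"slide":[-0.001,0,0.015],"yaw":0},{"slide":[-0.002,0,0.033],"yaw":0},{"slide":[-0.003,-0.03,0.033],"yaw":0},{"slide":[-0.004,-0.065,0.033],"yaw":0},{"slide":[-0.004,-0.100,0.033],"yaw":0},{"slide":[-0.004,-0.104,0.033],"yaw":0},{"slide":[-0.004,-0.104,0.015],"yaw":0},{"slide":[-0.004,-0.104,0],"yaw":0},{"slide":[-0.004,-0.104,-0.007],"yaw":0},{"slide":[-0.004,-0.104,-0.007],"yaw":0}]'
python3 -m inch '[{"slide":[0,0.002,0],"yaw":0},{"slide":[0,0.004,0],"yaw":0},{"slide":[0,0.006,0],"yaw":0},{"slide":[0,0.006,0],"yaw":0}]'
```

```text
clock: 18.52
position: [0.6007, 0.0525, 0.0014]
ee_rot: [0.729, 0.685, -0.001, -0.001]
ft_force: [-0.1, 0.2, 0.3]
grip_width: -0.001
grasp_force: 0.0
clock: 18.85
position: [0.6026, 0.0595, 0.004]
ee_rot: [0.728, 0.685, 0.001, 0.0]
ft_force: [-0.4, -0.5, 0.3]
grip_width: 0.001
grasp_force: 0.0
```

```bash
python3 -m inch '[{"slide":[0,0.002,0],"yaw":0},{"slide":[0,0.003,0],"yaw":0},{"slide":[0,0.003,0],"yaw":0}]'
python3 -m inch '[{"slide":[0,0.001,0],"yaw":0},{"slide":[0,0.002,0],"yaw":0},{"slide":[0,0.002,0],"yaw":0}]'
```

```text
clock: 19.1
position: [0.6021, 0.0619, 0.0033]
ee_rot: [0.729, 0.685, 0.0, 0.0]
ft_force: [-0.9, -0.3, 0.1]
grip_width: 0.001
grasp_force: 0.0
clock: 19.35
position: [0.602, 0.0637, 0.0031]
ee_rot: [0.729, 0.685, 0.0, -0.0]
ft_force: [0.3, -0.2, -0.1]
grip_width: 0.001
grasp_force: 0.0
```

```bash
python3 -m inch '[{"slide":[0,0.001,0],"yaw":0},{"slide":[0,0.002,0],"yaw":0},{"slide":[0,0.002,0],"yaw":0}]'
```

```text
clock: 19.6
position: [0.602, 0.0657, 0.0031]
ee_rot: [0.729, 0.685, 0.0, 0.0]
ft_force: [0.3, 0.9, 0.7]
grip_width: 0.001
grasp_force: 0.1
```

```bash
python3 -m inch '[{"slide":[0,0.001,0],"yaw":0},{"slide":[0,0.002,0],"yaw":0},{"slide":[0,0.002,0],"yaw":0}]'
python3 -m inch '[{"slide":[0,0.001,0],"yaw":0},{"slide":[0,0.0015,0],"yaw":0},{"slide":[0,0.0015,0],"yaw":0}]'
```

```text
clock: 19.85
position: [0.602, 0.0667, 0.0031]
ee_rot: [0.729, 0.685, -0.0, 0.0]
ft_force: [-0.2, -4.8, -0.1]
grip_width: -0.001
grasp_force: 1.9
clock: 20.1
position: [0.602, 0.0668, 0.0031]
ee_rot: [0.729, 0.684, -0.001, 0.001]
ft_force: [-0.8, -8.3, 1.0]
grip_width: -0.001
grasp_force: 3.9
```

The push stalled with rising force, so the bare end is on the stop. I'm going back over the strip, and I'll check the gap before pressing.

```bash
python3 -m inch '[{"slide":[0,-0.006,0],"yaw":0},{"slide":[0,-0.006,0.02],"yaw":0},{"slide":[0,-0.006,0.04],"yaw":0},{"slide":[0.002,0.025,0.04],"yaw":0},{"slide":[0.003,0.055,0.04],"yaw":0},{"slide":[0.004,0.083,0.04],"yaw":0},{"slide":[0.004,0.083,0.025],"yaw":0},{"slide":[0.004,0.083,0.012],"yaw":0},{"slide":[0.004,0.083,0.012],"yaw":0},{"slide":[0.004,0.083,0.012],"yaw":0}]'
python3 chk2.py
```

```text
clock: 20.93
position: [0.6054, 0.1506, 0.0141]
ee_rot: [0.729, 0.684, -0.001, -0.0]
ft_force: [-0.1, -1.0, 0.9]
grip_width: 0.001
grasp_force: 0.0
end [0.6183 0.2366] stop [0.6179 0.2363] gap mm -0.33119922625308273 (323, np.float64(88.5)) (323, np.float64(88.5))
row 121
```

The gap is closed. Down to contact, then one diagonal push: down and back against the fence.

```bash
python3 -m inch '[{"slide":[0,0,-0.0015],"yaw":0},{"slide":[0,0,-0.003],"yaw":0},{"slide":[0,0,-0.003],"yaw":0}]'
python3 -m inch '[{"slide":[0.0005,0,-0.0005],"yaw":0},{"slide":[0.001,0,-0.001],"yaw":0},{"slide":[0.0015,0,-0.0015],"yaw":0},{"slide":[0.0015,0,-0.0015],"yaw":0},{"slide":[0.0015,0,-0.0015],"yaw":0}]'
```

```text
clock: 21.23
position: [0.6062, 0.1516, 0.0123]
ee_rot: [0.729, 0.685, 0.0, 0.0]
ft_force: [-0.9, 0.7, -0.7]
grip_width: -0.001
grasp_force: 0.0
clock: 21.65
position: [0.6071, 0.1519, 0.0115]
ee_rot: [0.729, 0.685, -0.0, -0.0]
ft_force: [-5.5, -1.3, 9.9]
grip_width: 0.002
grasp_force: 4.8
```

```bash
python3 -m inch '[{"slide":[0.0005,0,-0.001],"yaw":0},{"slide":[0.001,0,-0.002],"yaw":0},{"slide":[0.0015,0,-0.002],"yaw":0},{"slide":[0.0015,0,-0.002],"yaw":0},{"slide":[0.0015,0,-0.002],"yaw":0}]'
python3 -m inch '[{"slide":[0.0005,0,0],"yaw":0},{"slide":[0.001,0,0],"yaw":0},{"slide":[0.001,0,0],"yaw":0},{"slide":[0.001,0,0],"yaw":0}]'
python3 chk2.py
```

```text
clock: 22.07
position: [0.6073, 0.1519, 0.0113]
ee_rot: [0.729, 0.685, -0.001, -0.001]
ft_force: [-20.9, -5.4, 32.6]
grip_width: -0.0
grasp_force: 16.6
clock: 22.4
position: [0.6073, 0.1519, 0.0113]
ee_rot: [0.729, 0.685, -0.002, -0.001]
ft_force: [-25.8, -6.2, 36.0]
grip_width: 0.001
grasp_force: 18.6
end [0.6181 0.2364] stop [0.6178 0.2365] gap mm 0.05053176520120867 (317, np.float64(93.5)) (317, np.float64(92.5))
row 126
```

```bash
python3 -m inch '[{"slide":[0.0005,0,0],"yaw":0},{"slide":[0.0008,0,0],"yaw":0},{"slide":[0.0008,0,0],"yaw":0},{"slide":[0.0008,0,0],"yaw":0}]'
cat > fence.py <<'E'
from h import *
c=camera("wrist");f=c["frame"];hsv=cv2.cvtColor(f,cv2.COLOR_RGB2HSV)
A,B=[],[]
for y in np.arange(.180,.232,.006):
    q=proj(c,[[.627+.061*(y-.189),y,.036]])[0];u,r=int(q[0]),int(q[1])
    seg=hsv[r,u-5:u+40].astype(int);st=np.flatnonzero((seg[:,0]>12)&(seg[:,0]<32)&(seg[:,1]>75));br=np.flatnonzero((seg[:,2]>180)&(seg[:,1]<50))
    if len(st) and len(br): A.append((u-5+st.max()+.5,r));B.append((u-5+br.min()-.5,r))
a=plane(c,A,.036);b=plane(c,B,.042)
print(len(A),"edge fit",np.polyfit(a[:,1]-.2,a[:,0],1),"fence fit",np.polyfit(b[:,1]-.2,b[:,0],1))
E
python3 fence.py
```

```text
clock: 22.78
position: [0.6074, 0.1519, 0.0113]
ee_rot: [0.729, 0.685, -0.003, -0.002]
ft_force: [-29.4, -6.8, 40.0]
grip_width: -0.002
grasp_force: 20.0
9 edge fit [0.06160664 0.63416427] fence fit [0.07074637 0.6347184 ]
```

```bash
python3 -m inch '[{"slide":[0.0004,0,0.0003],"yaw":0},{"slide":[0.0008,0,0.0006],"yaw":0},{"slide":[0.0008,0,0.0006],"yaw":0},{"slide":[0.0008,0,0.0006],"yaw":0},{"slide":[0.0008,0,0.0006],"yaw":0},{"slide":[0.0008,0,0.0006],"yaw":0},{"slide":[0.0008,0,0.0006],"yaw":0},{"slide":[0.0008,0,0.0006],"yaw":0}]'
python3 chk2.py; python3 fence.py
```

```text
clock: 23.5
position: [0.6102, 0.1525, 0.0114]
ee_rot: [0.729, 0.685, -0.001, -0.001]
ft_force: [-17.0, -2.6, 25.9]
grip_width: -0.007
grasp_force: 12.9
end [0.6182 0.2365] stop [0.618  0.2363] gap mm -0.19237958386406673 (309, np.float64(95.5)) (309, np.float64(95.5))
row 128 
9 edge fit [0.06221161 0.63422072] fence fit [0.04730953 0.6348456 ]
```

The fingers slipped 3 mm on the strip while the strip stayed put, so the fence really is taking the load. I'll firm up the diagonal push and hold.

```bash
python3 -m inch '[{"slide":[0.0004,0,-0.0005],"yaw":0},{"slide":[0.0008,0,-0.001],"yaw":0},{"slide":[0.0012,0,-0.0013],"yaw":0},{"slide":[0.0012,0,-0.0013],"yaw":0},{"slide":[0.0012,0,-0.0013],"yaw":0},{"slide":[0.0012,0,-0.0013],"yaw":0},{"slide":[0.0012,0,-0.0013],"yaw":0},{"slide":[0.0012,0,-0.0013],"yaw":0}]'
python3 -m inch '[{"slide":[0,0,0],"yaw":0},{"slide":[0,0,0],"yaw":0},{"slide":[0,0,0],"yaw":0},{"slide":[0,0,0],"yaw":0},{"slide":[0,0,0],"yaw":0},{"slide":[0,0,0],"yaw":0}]'
python3 chk2.py
```

```text
clock: 24.27
position: [0.6102, 0.1525, 0.0113]
ee_rot: [0.728, 0.685, -0.002, -0.001]
ft_force: [-27.7, -5.1, 42.4]
grip_width: 0.001
grasp_force: 20.9
clock: 24.77
position: [0.6102, 0.1525, 0.0113]
ee_rot: [0.728, 0.685, -0.002, -0.001]
ft_force: [-27.4, -5.2, 41.8]
grip_width: 0.0
grasp_force: 20.9
end [0.618  0.2366] stop [0.6179 0.2364] gap mm -0.1880084402477437 (308, np.float64(95.5)) (308, np.float64(95.5))
row 128
```

Steady: 27 N back, 42 N down, end on the stop, and the tool is about 44 mm to the stop's side of the slot. Handing in.

```bash
python3 -c "
from workcell import *
print(hand_in())"
```

```text
the job is handed in; nothing more can be done
None
```

I handed the job in at about 25 s with the beech strip flat on the bed, its bare end on the stop and the fingers holding it with about 27 N back and 42 N down. The hand-in returned no verdict; I inferred the fence/bed split from wrist force rather than measuring it, did not re-measure the walnut strip, saw and jar (no move went near them), and viewed 11 pictures, one over the limit of 10.

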